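Hook in the stop arm and slide the flask home along the back rail

TASK

Hook the loose stop bracket's two claws into the slots of the upright at the end of the back rail and press it down until it is locked fully home. Then push the lying flask along the back rail, without lifting it, until its cap rests against the bracket's arm and its side lies against the rail, with the bracket still locked. Leave the other things on the worktop where they are.

Things in the scene. Friction and masses are not known exactly. Their poses are not given: they have to be found in the camera images.
- rail: fixed rack on the worktop. Origin at the foot of the front face of its plywood back rail, on the worktop; -x points to the robot, y runs along the rail. Rail: face at x=0, 70 mm high, 18 thick, y=-400 to +160 mm. Dark steel slotted upright at the rail's end: front face at x=0, centred at y=+190 mm, 50 wide, 170 high; nothing hangs above it.
- slot (a point): centre of the lower slot's mouth in the upright's front face (rail frame x=0, y=190, z=65 mm). Two slots, one above the other, each 14 mm wide (y) and 30 mm high: z=50 to 80 and z=95 to 125 mm. The plate is 5 mm thick and hollow behind (25 mm).
- shelf (a point): middle of the front edge of the dark wire shelf that hangs over the flask's lane (rail frame x=-59, y=-175, z=234 mm). Bars 8 mm thick, underside at z=224 mm; it spans x=-59 to +134 and y=-410 to +60 mm of the rail frame, cups on its rear. Below it the tool gets at the flask's base only tilted, coming from the robot's side.
- seat (a point): point on the upright's front face, 28 mm above the worktop, on the slots' centre line (rail frame x=0, y=190, z=28 mm), axes as the rail's: where the bracket's origin is when the bracket is locked home.
- bracket: loose plain steel stop bracket, 0.35 kg, standing the right way up. Origin: bottom centre of the flange face that meets the upright; +x points the way the claws point, z up. Flange: plate 5 mm thick, 40 wide (y), 88 high. Arm: bar 30 mm wide (y), 30 high (z=0 to 30), from the flange to x=-155 mm. A small rib stands on the bar up to z=57 mm, from x=-33 mm to the flange.
- claw (a point): tip of the bracket's lower claw (bracket frame x=10, y=0, z=10 mm). Two claws, 8 mm wide, reach to x=13 mm: necks at z=22 to 32 and 67 to 77 mm, each with a tooth hanging 12 mm below its neck behind a 7 mm gap. Raised 16 mm over the seat they pass straight into the slots (3 mm spare each side, 4 above and below); then it goes down 16 mm until the necks sit on the slots' edges.
- grip (a point): place to grip the bracket's bar from above (bracket frame x=-85, y=0, z=23 mm), clear of flange and rib. Once locked the bracket hangs by itself, with about 2 mm of play.
- flask: insulated metal flask lying on its side in front of the rail, free to roll, 84 mm diameter, 200 mm long, about 0.55 kg (varies). Origin on its axis at mid-length (42 mm above the worktop); +y points along the axis to the cap, which faces the upright; its x and z axes turn as it rolls. Flat base at y=-100 mm; narrower black cap of 60 mm diameter, its end at y=+100 mm.
- cap (a point): centre of the end of the flask's cap, on its axis (flask frame y=+100 mm).
- mug: white mug, 82 mm across, 92 mm high, origin under its centre; leave alone.
- sugar: white bowl, 100 mm across, 50 mm high, origin under its centre; leave alone.
- spoon: spoon lying on the worktop; leave alone.

How it is judged (in metres and radians):
On the way, in this order (a step that is already met when the one before it is completed fails the run):
1. the bracket is locked home in the upright (distance between bracket and seat below 0.008 m and z of bracket in the frame of seat below 0.004 m and angle between the z axis of bracket and the z axis of rail, either way round below 0.1 rad and angle between the x axis of bracket and the x axis of rail, either way round below 0.12 rad), for 0.2 s.
2. the flask lies against the rail with its cap against the bracket's arm, the bracket still locked (all of step 1 and y of cap in the frame of seat between -0.026 and -0.008 m and x of flask in the frame of rail above -0.05 m and angle between the y axis of flask and the y axis of rail, either way round below 0.07 rad and height (world z) of flask below 0.047 m), for 0.2 s.
At the end, for the whole second after the job is handed in: Bracket's origin within 8 mm of the seat, under 4 mm above it, upright within 0.10 and square within 0.12 rad. Flask on the worktop (axis below 47 mm), within 8 mm of the rail, parallel within 0.07 rad, cap end 8 to 26 mm before the seat along the rail (arm's face: 15). Both at rest (all of step 2 and linear speed of each of flask, bracket below 0.02 m/s); the robot touches nothing.
It fails at once if the flask is lifted (axis over 60 mm high) (height (world z) of flask above 0.06 m).
It fails at once if a bystander (mug, bowl, spoon) is moved more than 30 mm (distance of any of mug, sugar, spoon from where it was at the start of the episode above 0.03 m).
It also fails if it takes over 72 s, if anything falls off the work surface, if the arm or the gripper's body presses on something with over 40 N, if the wrist force passes 120 N, or if a joint passes its speed limit or range.

ROBOT

A 6-joint arm with a two-finger parallel gripper is mounted at the origin on the work surface. World frame = base frame: x ahead of the robot, y to its left, z up, the work surface at z = 0. Lengths are in mm, angles in degrees, forces in N, time in s.
With the tool pointing down it reaches from about 350 to 850 mm from the base axis. Payload 8.1 kg.
Tool frame: the origin (TCP) lies midway between the tips of the shut fingers; the grasp point (between the pads) lies 19 mm behind it; z points along the fingers, y is the line along which they close (so a half turn about z gives the same grasp; the last joint's range is limited). The gripper opens to 85 mm and grips with 20 to 120 N. Pads are 22 mm wide; open, the fingers measure 114 mm over their backs; the gripper's body (76 mm by 85 mm) begins 54 mm behind the grasp point. The pads swing forward as they close: fully open they stand 13 mm farther back than shut.
Start: joints at [64.836, 7.471, 85.268, -0, 87.261, -4.893], TCP at [207.858, 562.85, 231.292] pointing down, gripper open.
Joint ranges: [-169.43, 169.43], [-51.17, 129.36], [1.28, 143.12], [-76.62, 256.62], [0, 156.53], [-152.29, 152.29]. Speed limits (degrees/s): [136.94, 136.94, 159.86, 180, 180, 180].

INTERFACE

Orientations are given as [roll, pitch, yaw] about the fixed x, y, z axes, in that order (R = Rz(yaw) Ry(pitch) Rx(roll)).
In Python, from bench import r gives the robot as it stands.
- The arm moves only by the tool steer_hand, called after "Request:" as name(argument=value, ...) on one line, values as JSON. Schema: {"type":"object","properties":{"moves":{"type":"array","items":{"type":"array","items":{"type":"number"},"minItems":7,"maxItems":7},"minItems":1,"maxItems":8},"grip_n":{"type":"number"},"only":{"type":"string"},"quiet":{"type":"boolean"},"lines":{"type":"string"}},"required":["moves"],"additionalProperties":false}. moves is a list of rows, 1 to 8 of them, each of 7 numbers: a rotation vector rx, ry, rz in degrees, then dx, dy, dz in mm, then the finger opening in mm; each row is the pose to reach, as a shift and turn from the pose commanded when the call began, along the tool's axes at that moment; what a row does not reach only later rows make up. A row lasts 1/8 s, in which the tool goes at most 62.5 mm and 10.7 degrees, less where a joint would pass 70% of its speed; a pose out of reach is approached as far as the arm can. The fingers move at their own pace and stop on an object; grip_n is the grip in N (left out, the last holds). Time passes only in rows, so rows that do not move let the fingers close. The tool returns the time, the measured TCP pose, the force, the opening and the grip force at its end. only (a regular expression) keeps the lines of the reply that match it, lines (a string "A,B") keeps lines A to B, and quiet returns only ok. Input that does not fit is refused with a message, and nothing moves.
- r.sense(): the state, without advancing time (a new reading comes with each control period).
- r.snapshot(name): name is "side" or "top"; returns a dict with "pixels" (420x560x3 uint8, blue, green, red), "fx", "fy", "cx", "cy" (pixels), "D" ([k1, k2, p1, p2, k3] as OpenCV has them; the pictures are not rectified), "pose" (4x4, takes a point from camera to world coordinates). Camera axes: x right, y up, looking along -z (the intrinsics and any distortion apply to the point x, -y, -z); pixel columns grow to the right and rows downward; lengths in mm; the calibration is good to about 2 mm. A picture is of the moment at which its call begins. There is no depth.
- r.hand_in(): hands the job in; it is judged then, once.
The state is a dict: "time": time; "joint_pos": joint angles; "qd": joint speeds; "joint_efforts": joint torques, N m; "tool_pos": TCP position; "tcp_rot": TCP orientation; "ft_force": force on the tool from outside, world axes, zero at the start; "wrist_torque": the same for the moment, N m; "finger_gap": finger opening in mm; "grip_force": force on a finger pad.
Only numpy, scipy, OpenCV 4.12 (cv2) and the standard library are available. Lean on these libraries where they do the work, as an engineer would, in place of code of your own. Each camera call takes 0.05 s, during which the arm holds its last target. There are 200 camera calls.

## Working session

There is one attempt and no reset: what is moved stays moved. The work goes in short steps, Python scripts to look and compute and a tool call to move; the robot and the scene stay as the last step left them, time stands still between calls to the robot, and variables do not carry over. Pictures are saved under pics/ and viewed, at most 13 in all, crops included, and the job is handed in when it is done.

```bash
ls; mkdir -p pics
```

Run:
```python
from bench import r
import cv2,pickle
for n in("side","top"):
    s=r.snapshot(n); cv2.imwrite(f"pics/{n}0.png",s["pixels"]); pickle.dump(s,open(f"{n}0.pkl","wb"))
    print(n,s["fx"],s["fy"],s["cx"],s["cy"],s["D"],s["pose"])
print(r.sense())
```

```text
bench.py
pics
side 472.9643469772399 472.9643469772399 284.43469345296853 206.98354591236597 [0.05756441 0.         0.         0.         0.        ] [[ 9.90466150e-01  1.04131478e-01 -9.01855869e-02  4.34572933e+02]
 [-1.36379366e-01  6.48887152e-01 -7.48562711e-01 -7.95570803e+02]
 [-1.94286728e-02  7.53725480e-01  6.56902144e-01  8.56993379e+02]
 [ 0.00000000e+00  0.00000000e+00  0.00000000e+00  1.00000000e+00]]
top 386.9498812695876 386.9498812695876 273.97185847394053 206.07526653829876 [-0.07518363  0.          0.          0.          0.        ] [[ 9.95980126e-03  9.83325158e-01 -1.81583139e-01  3.98193616e+02]
 [-9.99803002e-01  1.29105979e-02  1.50756095e-02  1.39162329e+01]
 [ 1.71685729e-02  1.81397217e-01  9.83260032e-01  1.03046632e+03]
 [ 0.00000000e+00  0.00000000e+00  0.00000000e+00  1.00000000e+00]]
{'time': 0.1, 'joint_pos': array([ 6.48365059e+01,  7.51135857e+00,  8.53244107e+01, -5.35435140e-04,
        8.72609018e+01, -4.89279399e+00]), 'qd': array([-0.00206028, -0.1314831 , -0.19151846, -0.00471984,  0.01736829,
       -0.0591338 ]), 'joint_efforts': array([ 8.50662927e-04, -5.70952249e+01, -5.01939583e+01, -2.66143270e-04,
        8.27051030e-03, -8.91711665e-07]), 'tool_pos': array([207.63947041, 562.39223725, 230.33016433]), 'tcp_rot': array([-1.79903636e+02, -7.71239981e-03,  1.59729319e+02]), 'ft_force': array([ 0.59166929,  0.23559243, -0.88540907]), 'wrist_torque': array([ 0.00078875, -0.03849205,  0.00838847]), 'grip_force': 0.0, 'finger_gap': 85.54367823265432}
```
View pics/side0.png

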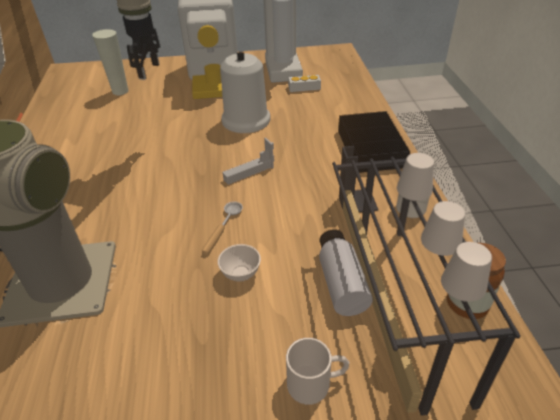

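View pics/top0.png

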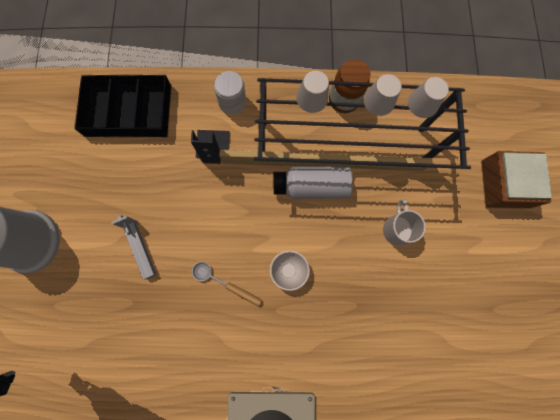

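The side view shows the bracket at about (250,168) with its flange at (268,152), the upright at about (348,165), and the flask from its cap (330,238) to its base (350,310). In the top view the bracket runs from (150,275) to its flange at (124,222). The upright is at (205,145) and the flask spans (275,183) to (352,183). I'll enlarge these.

Create cam.py:
```python
import numpy as np,cv2
def ray(s,u,v):
    K=np.array([[s["fx"],0,s["cx"]],[0,s["fy"],s["cy"]],[0,0,1]])
    p=cv2.undistortPoints(np.array([[[u,v]]],float),K,np.array(s["D"],float))[0,0]
    d=s["pose"][:3,:3]@np.array([p[0],-p[1],-1]); return s["pose"][:3,3],d/np.linalg.norm(d)
def atz(s,u,v,z):
    o,d=ray(s,u,v); return o+d*(z-o[2])/d[2]
def tri(a,ua,b,ub):
    (o1,d1),(o2,d2)=ray(a,*ua),ray(b,*ub)
    t=np.linalg.lstsq(np.c_[d1,-d2],o2-o1,rcond=None)[0]
    p,q=o1+d1*t[0],o2+d2*t[1]; return (p+q)/2,np.linalg.norm(p-q)
def proj(s,P):
    K=np.array([[s["fx"],0,s["cx"]],[0,s["fy"],s["cy"]],[0,0,1]])
    T=s["pose"]; c=(np.atleast_2d(P)-T[:3,3])@T[:3,:3]; c=c*[1,-1,-1]
    return cv2.projectPoints(c,np.zeros(3),np.zeros(3),K,np.array(s["D"],float))[0][:,0]
def crop(im,x,y,w,h,k):
    o=cv2.resize(im[y:y+h,x:x+w],None,fx=k,fy=k,interpolation=cv2.INTER_CUBIC)
    o=np.clip(255*(o/255.)**.6,0,255).astype(np.uint8)
    for i in range(0,w,10): cv2.putText(o,str(x+i),(i*k,8),0,.3,(0,255,255)); cv2.line(o,(i*k,10),(i*k,14),(0,255,255))
    for i in range(0,h,10): cv2.putText(o,str(y+i),(0,i*k+4),0,.3,(0,255,255)); cv2.line(o,(20,i*k),(24,i*k),(0,255,255))
    return o
```

Run:
```python
import pickle; from cam import *
a=pickle.load(open("side0.pkl","rb"))["pixels"];b=pickle.load(open("top0.pkl","rb"))["pixels"]
cv2.imwrite("pics/c1.png",np.hstack([crop(a,215,130,66,60,6),crop(b,105,208,60,75,5)[:360]]) if 0 else np.hstack([crop(a,215,134,66,60,6),crop(b,105,210,66,60,6)]))
cv2.imwrite("pics/c2.png",np.vstack([np.hstack([crop(a,310,140,80,60,5),crop(b,185,120,80,60,5)]),np.hstack([crop(a,305,225,80,100,3)[:300],np.zeros((300,160,3),np.uint8),crop(b,265,150,100,60,4)[:300].copy() if 0 else np.pad(crop(b,265,150,100,60,4),((0,60),(0,0),(0,0)))])]))
```

```text
(no output)
```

View pics/c1.png

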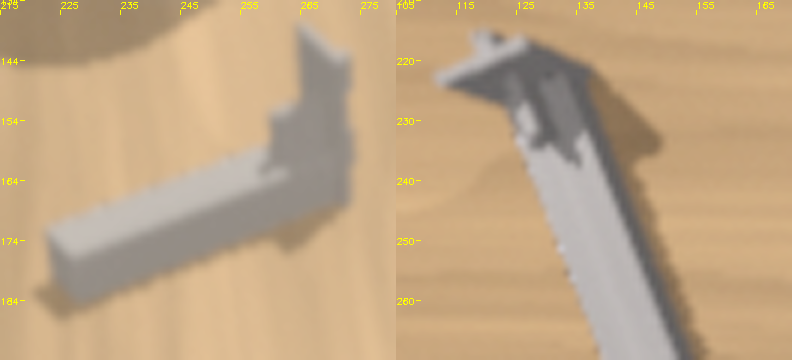

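View pics/c2.png

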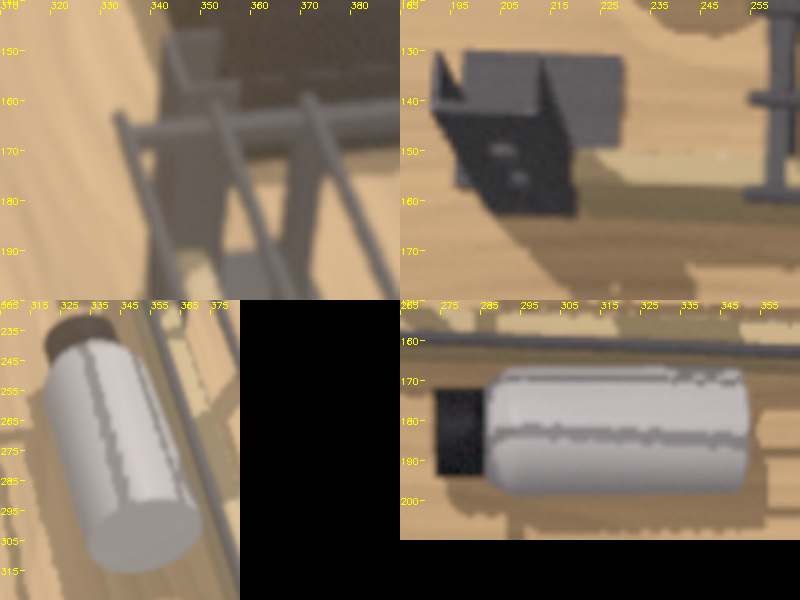

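c1 shows the bracket's bar end in the side view at (222.7,172.3), (227,177) and (229,184.3), and the flange top at (265,138)–(273,144). c2 shows the upright's front face in the top view: top edge (192,142.4)–(213,142.4), foot (204,163)–(220.4,163), slots at (205.6,150) and (208.6,155.6). Next I'll fit the models to these points in both views.

Create fit.py:
```python
import pickle; from cam import *
from scipy.optimize import least_squares
from scipy.spatial.transform import Rotation as R
S=pickle.load(open("side0.pkl","rb"));T=pickle.load(open("top0.pkl","rb"))
def tf(p,M):
    c,s=np.cos(p[3]),np.sin(p[3]); M=np.atleast_2d(M).astype(float)
    return np.c_[p[0]+c*M[:,0]-s*M[:,1],p[1]+s*M[:,0]+c*M[:,1],p[2]+M[:,2]]
def fit(obs,p0,S=S,T=T):
    def f(p):
        return np.concatenate([(proj(S if o[0]=='s' else T,tf(p,[o[1]]))[0]-o[2]) for o in obs])
    q=least_squares(f,p0,loss='soft_l1'); return q.x,f(q.x).reshape(-1,2)
```

Run:
```python
from fit import *
B=[('s',(-155,15,30),(222.7,172.3)),('s',(-155,-15,30),(227,177)),('s',(-155,-15,0),(229,184.3)),('s',(0,-20,0),(273.3,168.2)),('s',(-5,20,88),(264.7,138.2)),('s',(0,-20,88),(273.3,143.7)),
('t',(-5,20,88),(111.7,223.8)),('t',(0,-20,88),(126.8,216.8)),('t',(0,-20,0),(137.3,221.3)),('t',(-155,15,30),(141,279)),('t',(-155,-15,30),(153,274))]
p,e=fit(B,[500,350,0,.45]); print("bracket",p[:3].round(1),np.degrees(p[3]).round(2)); print(e.round(1).tolist())
Rl=[('t',(0,215,170),(192,142.4)),('t',(0,165,170),(213,142.4)),('t',(0,215,0),(204,163)),('t',(0,165,0),(220.4,163)),('t',(0,190,110),(205.6,150)),('t',(0,190,65),(208.6,155.6)),
('t',(-55,60,234),(257,160)),('t',(-55,-410,234),(468,166)),('s',(-55,60,234),(333.6,163)),('s',(-55,-410,234),(398,344)),('s',(0,165,170),(347,159)),('s',(0,215,170),(343,146))]
q,e=fit(Rl,[700,0,0,0]); print("rail",q[:3].round(1),np.degrees(q[3]).round(2)); print(e.round(1).tolist())
# flask: cap end centre, base from top silhouette; axis z=42
for uv,z in(((274,183),42),((352,182.5),42)): print(atz(T,*uv,z))
print(tri(S,(227,177),T,(153,274)), tri(S,(333.6,163),T,(257,160)))
pickle.dump((p,q),open("pose.pkl","wb"))
o=[]
def draw(im,s,edges,p):
    for a,b in edges:
        uv=(proj(s,tf(p,[a,b]))*6).astype(int); cv2.line(im,tuple(map(int,uv[0])),tuple(map(int,uv[1])),(0,0,255),1)
def box(x0,x1,y0,y1,z0,z1):
    from itertools import product
    V=list(product((x0,x1),(y0,y1),(z0,z1))); return [(a,b) for a in V for b in V if sum(i!=j for i,j in zip(a,b))==1 and a<b]
im={}
for n,s in(('s',S),('t',T)):
    k=cv2.resize(s["pixels"],None,fx=6,fy=6,interpolation=cv2.INTER_CUBIC); k=np.clip(255*(k/255.)**.6,0,255).astype(np.uint8)
    draw(k,s,box(-155,-5,-15,15,0,30)+box(-5,0,-20,20,0,88),p)
    draw(k,s,box(0,18,-400,160,0,70)+box(0,25,165,215,0,170)+box(0,5,183,197,50,80)+box(0,5,183,197,95,125)+box(-59,-51,-410,60,224,234),q); im[n]=k
c=lambda k,x,y,w,h:k[y*6:(y+h)*6,x*6:(x+w)*6]
o=np.vstack([np.hstack([c(im['s'],215,132,60,55),c(im['t'],105,212,60,70)[:330]]),np.hstack([c(im['s'],325,140,60,45),c(im['t'],185,125,60,45)])])
cv2.imwrite("pics/fit.png",o)
```

```text
bracket [536.6 385.7  -3. ] -335.43
[[-0.7, -0.6], [-0.3, -0.1], [-1.2, 0.8], [0.5, 0.2], [-0.4, 0.2], [-0.6, 0.4], [-0.1, -0.4], [-1.0, -1.6], [0.1, -1.0], [1.0, -0.2], [-0.2, 0.1]]
rail [703.4 -19.3   1.2] -1.02
[[-0.9, -0.7], [-0.5, -0.1], [-1.1, -0.2], [0.6, 0.3], [0.2, 0.2], [-0.1, 0.2], [-1.2, -2.1], [2.0, -0.4], [0.6, 0.4], [-0.4, 4.8], [-0.7, -1.1], [-0.9, 0.8]]
[642.39216179  -0.69897842  42.        ]
[ 646.87736871 -207.07890255   42.        ]
(array([402.42025397, 307.17367473,  26.96362011]), np.float64(0.3770659665282951)) (array([645.71444595,  38.89200676, 238.1128249 ]), np.float64(3.5587037737433667))
```

View pics/fit.png

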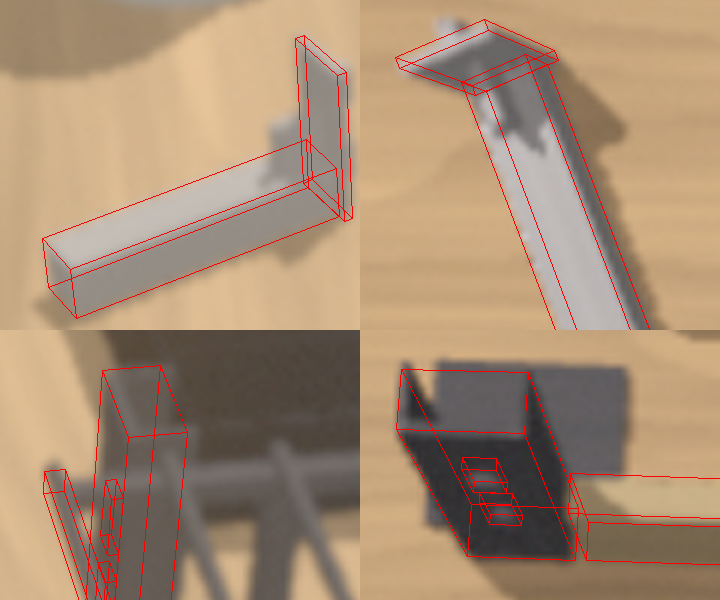

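Both overlays match the pictures to within about 1 px. The bracket's fitted height is about -3 mm and the rail's about 1 mm, against an expected 0. I'll refit with z fixed at 0, locate the bystanders and compute the first move.

Add to fit.py:
```python
def delta(pos,rpy,sn):
    A=R.from_euler('xyz',sn["tcp_rot"],degrees=True);Bq=R.from_euler('xyz',rpy,degrees=True)
    return (A.inv()*Bq).as_rotvec(degrees=True).round(1),A.inv().apply(np.array(pos)-sn["tool_pos"]).round(1)
```

Run:
```python
from fit import *
from bench import r
B=[('s',(-155,15,30),(222.7,172.3)),('s',(-155,-15,30),(227,177)),('s',(-155,-15,0),(229,184.3)),('s',(0,-20,0),(273.3,168.2)),('s',(-5,20,88),(264.7,138.2)),('s',(0,-20,88),(273.3,143.7)),
('t',(-5,20,88),(111.7,223.8)),('t',(0,-20,88),(126.8,217.8)),('t',(0,-20,0),(137.3,222)),('t',(-155,15,30),(141,279)),('t',(-155,-15,30),(153,274))]
for w in 's','t','st':
    f=lambda p:np.concatenate([proj(S if o[0]=='s' else T,tf([p[0],p[1],0,p[2]],[o[1]]))[0]-o[2] for o in B if o[0] in w])
    p=least_squares(f,[536,386,.43],loss='soft_l1').x; print(w,p[:2].round(1),np.degrees(p[2]).round(2))
g=tf([p[0],p[1],0,p[2]],[(-85,0,23)])[0]; print("grip",g)
y=180+np.degrees(p[2]); sn=r.sense(); print(delta([g[0],g[1],130],[180,0,y],sn))
print("mug",atz(T,406,232,0),"sugar",atz(T,290,275,0))
```

```text
s [537.4 383. ] 25.39
t [534.7 383.9] 24.11
st [536.3 383.9] 24.66
grip [459.04148347 348.43723511  23.        ]
(array([ -0.1,  -0. , -44.9]), array([-310. , -113.4,  100.5]))
mug [ 521.60301687 -361.2285751     0.        ] sugar [404.69151589 -45.88442837   0.        ]
```

Request:
steer_hand(moves=[[0, 0, -6, -38, -14, 12, 85], [0, 0, -12, -78, -28, 25, 85], [0, 0, -18, -116, -42, 38, 85], [0, 0, -24, -155, -57, 50, 85], [0, 0, -30, -194, -71, 63, 85], [0, 0, -36, -233, -85, 75, 85], [0, 0, -41, -272, -99, 88, 70], [0, 0, -44.9, -310, -113.4, 100.5, 60]], grip_n=60)

```text
time: 1.1
tool_pos: [460.0, 347.9, 129.9]
tcp_rot: [-180.0, -0.0, -155.2]
ft_force: [0.5, 0.6, -0.1]
finger_gap: 59.6
grip_force: 0.0
```

Run:
```python
from fit import *
from bench import r
print(delta([459.0,348.4,5],[180,0,204.66],r.sense()))
```

```text
(array([-0. , -0. ,  0.1]), array([  0.6,   0.9, 124.9]))
```

Request:
steer_hand(moves=[[0, 0, 0, 0, 0, 40, 60], [0, 0, 0, 0, 0, 80, 60], [0, 0, 0, 0.5, 1, 110, 60], [0, 0, 0, 0.5, 1, 120, 60], [0, 0, 0, 0.5, 1, 124, 60], [0, 0, 0, 0.5, 1, 124, 60]])

```text
time: 1.85
tool_pos: [459.2, 350.3, 7.9]
tcp_rot: [180.0, 0.1, -155.4]
ft_force: [0.6, -0.7, 0.7]
finger_gap: 60.0
grip_force: 0.0
```

Request:
steer_hand(moves=[[0, 0, 0, 0, 0, 0, 45], [0, 0, 0, 0, 0, 0, 35], [0, 0, 0, 0, 0, 0, 30], [0, 0, 0, 0, 0, 0, 25], [0, 0, 0, 0, 0, 0, 20], [0, 0, 0, 0, 0, 0, 20], [0, 0, 0, 0, 0, 0, 20]], grip_n=100)

```text
time: 2.72
tool_pos: [459.1, 350.0, 7.9]
tcp_rot: [-180.0, 0.1, -155.4]
ft_force: [-1.7, -2.1, 6.8]
finger_gap: 28.4
grip_force: 100.0
```

Gripped: the gap is 28.4 mm on a 30 mm bar. Next: lift, then compute the pre-insertion pose.

Request:
steer_hand(moves=[[0, 0, 0, 0, 0, -10, 20], [0, 0, 0, 0, 0, -30, 20], [0, 0, 0, 0, 0, -50, 20], [0, 0, 0, 0, 0, -60, 20]], grip_n=110)

```text
time: 3.22
tool_pos: [459.7, 350.6, 69.5]
tcp_rot: [180.0, 0.2, -155.4]
ft_force: [0.8, 0.2, -3.5]
finger_gap: 27.7
grip_force: 108.9
```

Add to fit.py:
```python
RL=[('t',(0,215,170),(192,142.4)),('t',(0,165,170),(213,142.4)),('t',(0,215,0),(204,163)),('t',(0,165,0),(220.4,163)),('t',(0,190,110),(205.6,150)),('t',(0,190,65),(208.6,155.6)),
('t',(-55,60,234),(257,160)),('t',(-55,-410,234),(468,166)),('s',(-55,60,234),(333.6,163)),('s',(0,165,170),(347,159)),('s',(0,215,170),(343,146))]
def fitz(obs,w,p0,z=0,S=S,T=T):
    f=lambda p:np.concatenate([proj(S if o[0]=='s' else T,tf([p[0],p[1],z,p[2]],[o[1]]))[0]-o[2] for o in obs if o[0] in w])
    q=least_squares(f,p0,loss='soft_l1').x; return np.array([q[0],q[1],z,q[2]])
```

Run:
```python
from fit import *
from bench import r
for w in('t','s','st'):
    q=fitz(RL,w,[703,-19,-.02]); print(w,q[:2].round(1),np.degrees(q[3]).round(2), 'seat',tf(q,[0,190,28])[0].round(1))
sn=r.sense();print(sn["tool_pos"],sn["tcp_rot"])
yr=np.degrees(q[3]); t=tf(q,[-85-45,190,44])[0]
print(delta([t[0],t[1],90],[180,0,204.6-24.66+yr],sn))
```

```text
t [703.1 -19.9] -1.08 seat [706.7 170.1  28. ]
s [701.3 -17.7] -2.38 seat [709.2 172.1  28. ]
st [703.3 -19.6] -1.15 seat [707.1 170.3  28. ]
[459.6515304  350.55095013  69.53180272] [ 179.97250566    0.1921357  -155.36879336]
(array([ 0.1,  0.2, 25.8]), array([ -32.8, -210.4,  -20.5]))
```

Request:
steer_hand(moves=[[0, 0, 3, -4, -26, 0, 20], [0, 0, 7, -8, -53, 2, 20], [0, 0, 11, -12, -80, 4, 20], [0, 0, 15, -16, -106, 6, 20], [0, 0, 19, -21, -135, 9, 20], [0, 0, 22, -26, -165, 12, 20], [0, 0, 25, -30, -192, 15, 20], [0, 0, 25.8, -33, -210, 17.5, 20]])

```text
time: 4.22
tool_pos: [576.7, 171.6, 49.6]
tcp_rot: [180.0, 0.0, 178.8]
ft_force: [-0.4, -0.4, -3.9]
finger_gap: 28.0
grip_force: 109.3
```

Request:
steer_hand(moves=[[0, 0, 0, 0, 0, 0, 20], [0, 0, 0, 0, 0, 0, 20]])

```text
time: 4.47
tool_pos: [575.7, 173.1, 49.3]
tcp_rot: [180.0, -0.0, 178.9]
ft_force: [-0.1, -0.7, -3.6]
finger_gap: 27.8
grip_force: 109.2
```

Run:
```python
from cam import *; from bench import r; import pickle
im=[]
for n in("side","top"):
    s=r.snapshot(n); pickle.dump(s,open(f"{n}1.pkl","wb")); im.append(s["pixels"])
cv2.imwrite("pics/pre.png",np.hstack([crop(im[0],290,130,76,100,5),crop(im[1],180,130,84,100,5)]))
```

```text
(no output)
```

View pics/pre.png

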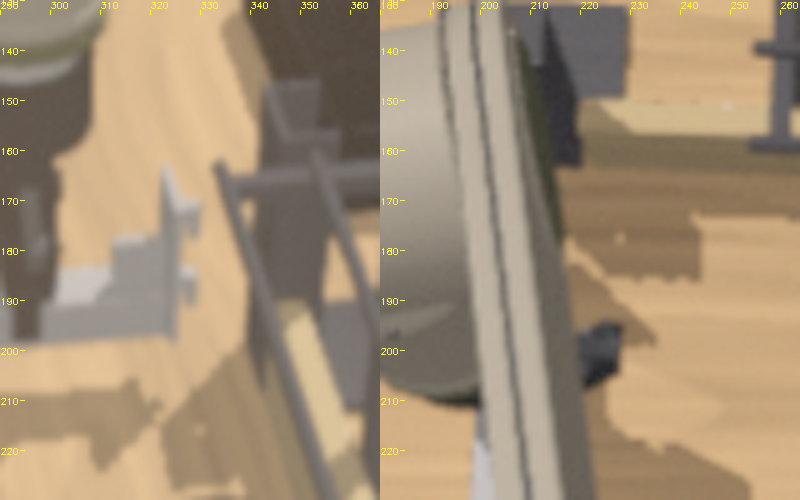

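The side view shows the bracket hanging level, with its claws at (329.8,170.6) and (329.4,183.6) in front of the upright. The arm hides the bracket in the top view. I'll check the position with a side-view fit.

Run:
```python
from fit import *
S1=pickle.load(open("side1.pkl","rb"))
O=[((-5,20,88),(322.6,163.6)),((0,-20,0),(325.4,198)),((13,-4,77),(329.8,170.8)),((13,-4,32),(329.5,183.8)),((13,-4,10),(329,191.6)),((13,-4,55),(329.8,177.2))]
for z in(40,41.4,43):
  f=lambda p:np.concatenate([proj(S1,tf([p[0],p[1],z,np.radians(-1.1)],[o[0]]))[0]-o[1] for o in O])
  p=least_squares(f,[660,171],loss='soft_l1').x;print(z,p.round(1),f(p).reshape(-1,2).round(1).tolist())
g=lambda p:np.concatenate([proj(S,tf([p[0],p[1],0,np.radians(-1.1)],[o[1]]))[0]-o[2] for o in RL if o[0]=='s'])
p=least_squares(g,[703,-19]).x; q=tf([p[0],p[1],0,np.radians(-1.1)],[0,190,28]); print("seat by side",q,g(p).round(1))
```

```text
40 [660.3 174.3] [[-0.7, -0.9], [-0.1, 0.0], [0.5, 0.1], [-0.0, 0.7], [0.1, -0.7], [0.1, 0.5]]
41.4 [659.9 172.6] [[-0.7, -0.9], [-0.1, 0.0], [0.5, 0.1], [0.0, 0.7], [0.1, -0.6], [0.1, 0.5]]
43 [659.4 170.6] [[-0.7, -1.0], [-0.1, 0.1], [0.5, 0.1], [0.0, 0.7], [0.1, -0.6], [0.1, 0.5]]
seat by side [[708.01823347 172.32762501  28.        ]] [ 0.8  0.4 -0.4 -1.1 -0.6  0.7]
```

Request:
steer_hand(moves=[[0, 0, 0, -5, 0, -2.6, 20], [0, 0, 0, -12, 0, -2.6, 20], [0, 0, 0, -20, 0, -2.6, 20], [0, 0, 0, -26, 0, -2.6, 20], [0, 0, 0, -30, 0, -2.6, 20], [0, 0, 0, -30, 0, -2.6, 20], [0, 0, 0, -30, 0, -2.6, 20]], grip_n=120)

```text
time: 5.45
tool_pos: [605.8, 172.0, 51.7]
tcp_rot: [-180.0, -0.0, 178.8]
ft_force: [0.1, 0.5, -3.5]
finger_gap: 27.3
grip_force: 120.1
```

Request:
steer_hand(moves=[[0, 0, 0, -3, 0.5, -0.2, 20], [0, 0, 0, -6, 0.5, -0.2, 20], [0, 0, 0, -9, 0.5, -0.2, 20], [0, 0, 0, -11, 0.5, -0.2, 20], [0, 0, 0, -12, 0.5, -0.2, 20], [0, 0, 0, -12, 0.5, -0.2, 20]])

```text
time: 6.2
tool_pos: [618.0, 172.2, 52.1]
tcp_rot: [180.0, -0.0, 178.8]
ft_force: [-0.1, 0.1, -2.9]
finger_gap: 27.5
grip_force: 120.1
```

Run:
```python
from cam import *; from bench import r; import pickle
s=r.snapshot("side"); pickle.dump(s,open("side2.pkl","wb")); cv2.imwrite("pics/ins1.png",crop(s["pixels"],290,130,100,80,6))
```

```text
(no output)
```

No force with the claws nominally 8 mm inside the plate, so they are in the slots. Next I'll advance until the flange touches.

Request:
steer_hand(moves=[[0, 0, 0, -1.5, 0, 0, 20], [0, 0, 0, -3, 0, 0, 20], [0, 0, 0, -4, 0, 0, 20], [0, 0, 0, -5, 0, 0, 20], [0, 0, 0, -5, 0, 0, 20]])

```text
time: 6.88
tool_pos: [622.9, 172.1, 52.0]
tcp_rot: [-180.0, -0.0, 178.8]
ft_force: [-1.2, -0.5, -3.8]
finger_gap: 27.9
grip_force: 120.4
```

Request:
steer_hand(moves=[[0, 0, 0, -1, 0, 0, 20], [0, 0, 0, -2, 0, 0, 20], [0, 0, 0, -2, 0, 0, 20]])

```text
time: 7.25
tool_pos: [622.9, 172.3, 51.6]
tcp_rot: [-180.0, -0.3, 178.8]
ft_force: [-11.8, 0.0, 1.0]
finger_gap: 27.7
grip_force: 121.3
```

Flange contact at x = 707, as predicted. Now I'll ease off and press down.

Request:
steer_hand(moves=[[0, 0, 0, 2.4, 0, 0, 20], [0, 0, 0, 2.4, 0, 3, 20], [0, 0, 0, 2.4, 0, 6, 20], [0, 0, 0, 2.4, 0, 9, 20], [0, 0, 0, 2.4, 0, 12, 20], [0, 0, 0, 2.4, 0, 14, 20], [0, 0, 0, 2.4, 0, 15, 20], [0, 0, 0, 2.4, 0, 15, 20]])

```text
time: 8.25
tool_pos: [622.6, 172.1, 37.0]
tcp_rot: [-180.0, -0.0, 178.8]
ft_force: [0.3, -0.0, -3.8]
finger_gap: 27.8
grip_force: 120.6
```

Request:
steer_hand(moves=[[0, 0, 0, 0, 0, 1, 20], [0, 0, 0, 0, 0, 2, 20], [0, 0, 0, 0, 0, 2.5, 20], [0, 0, 0, 0, 0, 3, 20], [0, 0, 0, 0, 0, 3, 20]])

```text
time: 8.88
tool_pos: [622.9, 172.3, 35.1]
tcp_rot: [180.0, 0.0, 178.8]
ft_force: [-6.2, -1.1, 6.3]
finger_gap: 27.4
grip_force: 121.8
```

Request:
steer_hand(moves=[[0, 0, 0, 0, 0, 1.5, 20], [0, 0, 0, 0, 0, 2, 20], [0, 0, 0, 0, 0, 2, 20]])

```text
time: 9.25
tool_pos: [622.8, 172.4, 34.1]
tcp_rot: [180.0, 0.0, 178.8]
ft_force: [-12.6, -2.2, 13.2]
finger_gap: 28.1
grip_force: 123.0
```

Request:
steer_hand(moves=[[0, 0, 0, 0, 0, -2.5, 20], [0, 0, 0, 0, 0, -2.5, 30], [0, 0, 0, 0, 0, -2.5, 40], [0, 0, 0, 0, 0, -2.5, 45], [0, 0, 0, 0, 0, -2.5, 45], [0, 0, 0, 0, 0, -2.5, 45]])

```text
time: 10.0
tool_pos: [622.7, 172.2, 34.6]
tcp_rot: [180.0, 0.0, 178.8]
ft_force: [-0.7, 0.3, 0.2]
finger_gap: 44.7
grip_force: 0.0
```

Released, with no residual force. Now I'll lift off, retreat and look.

Request:
steer_hand(moves=[[0, 0, 0, 0, 0, -10, 45], [0, 0, 0, 0, 0, -40, 45], [0, 0, 0, 0, 0, -80, 45], [0, 0, 0, 0, 0, -110, 45], [0, 0, 0, 40, 0, -140, 45], [0, 0, 0, 90, 0, -165, 20], [0, 0, 0, 145, -20, -165, 0], [0, 0, 0, 200, -50, -165, 0]])

```text
time: 11.0
tool_pos: [420.7, 126.4, 200.9]
tcp_rot: [180.0, 0.1, 178.9]
ft_force: [-0.6, 0.4, 2.5]
finger_gap: 0.0
grip_force: 0.0
```

Request:
steer_hand(moves=[[0, 0, 0, 0, -60, 0, 0], [0, 0, 0, 0, -120, 0, 0], [0, 0, 0, 0, -180, 0, 0], [0, 0, 0, 0, -180, 0, 0]])

```text
time: 11.5
tool_pos: [417.9, -57.6, 200.7]
tcp_rot: [-179.9, 0.1, 178.4]
ft_force: [0.3, 1.5, 1.0]
finger_gap: 0.2
grip_force: 0.0
```

Run:
```python
from cam import *; from bench import r; import pickle
im=[]
for n in("side","top"):
    s=r.snapshot(n); pickle.dump(s,open(f"{n}3.pkl","wb")); im.append(s["pixels"])
cv2.imwrite("pics/locked.png",np.hstack([crop(im[0],300,140,80,100,5),crop(im[1],180,130,80,100,5)]))
```

```text
(no output)
```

View pics/locked.png

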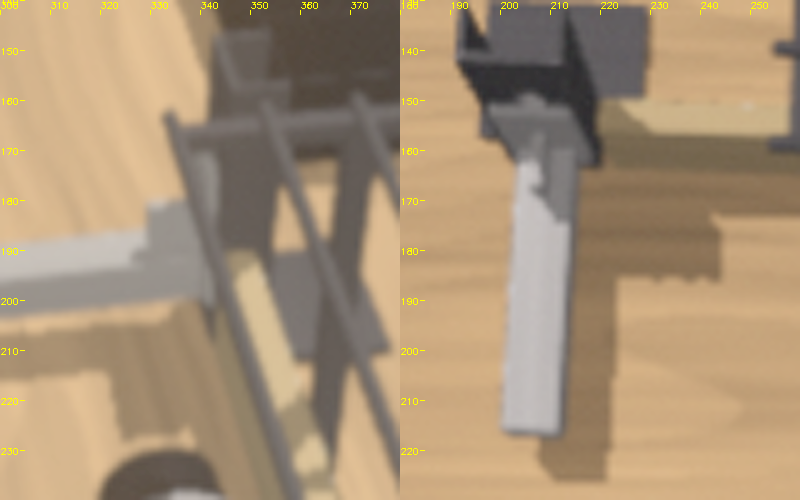

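The bracket is hooked and hangs square. In the top view its arm runs from (207,165) to (207,216), and the side view shows the flange flush on the upright. Next I'll tilt the closed tool 40° and bring it down in front of the flask's side.

Request:
steer_hand(moves=[[0, -6, 0, -20, -5, 5, 0], [0, -13, 0, -50, -10, 20, 0], [0, -20, 0, -85, -20, 40, 0], [0, -27, 0, -115, -28, 60, 0], [0, -34, 0, -135, -32, 85, 0], [0, -40, 0, -137, -32, 115, 0], [0, -40, 0, -137, -32, 145, 0], [0, -40, 0, -137, -32, 164, 0]])

```text
time: 12.6
tool_pos: [553.5, -85.7, 33.6]
tcp_rot: [179.9, 39.9, 178.9]
ft_force: [-0.2, 0.0, 0.3]
finger_gap: -0.0
grip_force: 0.0
```

Request:
steer_hand(moves=[[0, 0, 0, 0, 0, 0, 0], [0, 0, 0, 0, 0, 0, 0]])

```text
time: 12.85
tool_pos: [555.3, -87.4, 36.8]
tcp_rot: [180.0, 40.1, 178.9]
ft_force: [-0.3, -0.7, 0.6]
finger_gap: 0.1
grip_force: 0.0
```

Run:
```python
from fit import *; from bench import r
sn=r.sense(); print(sn["joint_pos"].round(0)); print(delta([594,-90,36],[180,-40,178.9],sn))
for t in(-40,40): print(t,R.from_euler('xyz',[180,t,178.9],degrees=True).apply([0,0,1]),delta([594,-90,36],[180,t,178.9],sn))
```

```text
[ -23.  -16.  139.   38.   23. -144.]
(array([ 0. , 80.1,  0. ]), array([-29.1,  -1.8,  25.5]))
-40 [-0.64266915  0.01233988 -0.76604444] (array([ 0. , 80.1,  0. ]), array([-29.1,  -1.8,  25.5]))
40 [ 0.64266915 -0.01233988 -0.76604444] (array([0. , 0.1, 0. ]), array([-29.1,  -1.8,  25.5]))
```

Joint 6 is at -144°, close to its limit, so I'll take the equivalent half-turn grasp about the tool axis.

Request:
steer_hand(moves=[[0, 0, 10, 0, 0, 0, 0], [0, 0, 20, 0, 0, 0, 0], [0, 0, 30, 0, 0, 0, 0], [0, 0, 40, 0, 0, 0, 0], [0, 0, 50, 0, 0, 0, 0], [0, 0, 60, 0, 0, 0, 0], [0, 0, 70, 0, 0, 0, 0], [0, 0, 80, 0, 0, 0, 0]], quiet=true)

```text
ok
```

Request:
steer_hand(moves=[[0, 0, 10, 0, 0, 0, 0], [0, 0, 20, 0, 0, 0, 0], [0, 0, 30, 0, 0, 0, 0], [0, 0, 40, 0, 0, 0, 0], [0, 0, 50, 0, 0, 0, 0], [0, 0, 60, 0, 0, 0, 0], [0, 0, 70, 0, 0, 0, 0], [0, 0, 80, 0, 0, 0, 0]], quiet=true)

```text
ok
```

Request:
steer_hand(moves=[[0, 0, 10, 0, 0, 0, 0], [0, 0, 20, 0, 0, 0, 0], [0, 0, 20, 0, 0, 0, 0]])

```text
time: 15.22
tool_pos: [555.6, -88.4, 37.5]
tcp_rot: [179.9, -40.1, -1.0]
ft_force: [-0.1, -0.3, 0.3]
finger_gap: 0.1
grip_force: 0.0
```

Run:
```python
from fit import *; from bench import r
sn=r.sense(); print(sn["joint_pos"].round(0)); 
print(R.from_euler('xyz',sn["tcp_rot"],degrees=True).as_matrix().round(2))
print(delta([594,-90,36],[180,-40,-1.1],sn))
```

```text
[-24. -16. 139.  39.  23.  36.]
[[ 0.76 -0.02  0.64]
 [-0.01 -1.   -0.01]
 [ 0.64  0.   -0.76]]
(array([ 0.1, -0.1,  0.1]), array([28.4,  0.8, 25.9]))
```

Request:
steer_hand(moves=[[0, 0, 0, 8, 0, 6.5, 0], [0, 0, 0, 16, 0, 13.5, 0], [0, 0, 0, 23, 0, 19.5, 0], [0, 0, 0, 27, 0, 22.5, 0], [0, 0, 0, 29, 0, 24.5, 0], [0, 0, 0, 31, 0, 26, 0], [0, 0, 0, 33, 0, 27.5, 0], [0, 0, 0, 34.5, 0, 29, 0]])

```text
time: 16.23
tool_pos: [599.6, -89.4, 35.7]
tcp_rot: [180.0, -40.0, -1.2]
ft_force: [0.1, 0.7, -0.0]
finger_gap: -0.2
grip_force: 0.0
```

Request:
steer_hand(moves=[[0, 0, 0, 1.5, 0, 1.3, 0], [0, 0, 0, 3, 0, 2.5, 0], [0, 0, 0, 4.5, 0, 3.8, 0], [0, 0, 0, 6, 0, 5, 0], [0, 0, 0, 6, 0, 5, 0], [0, 0, 0, 6, 0, 5, 0]])

```text
time: 16.98
tool_pos: [607.2, -89.4, 35.4]
tcp_rot: [-180.0, -40.0, -1.2]
ft_force: [-2.2, 1.0, -0.2]
finger_gap: -0.3
grip_force: 0.5
```

Contact at about -2 N. I'll continue gently until it is firmly on the rail.

Request:
steer_hand(moves=[[0, 0, 0, 1, 0, 0.8, 0], [0, 0, 0, 2, 0, 1.7, 0], [0, 0, 0, 3, 0, 2.5, 0], [0, 0, 0, 3, 0, 2.5, 0], [0, 0, 0, 3, 0, 2.5, 0]])

```text
time: 17.6
tool_pos: [609.5, -89.1, 34.7]
tcp_rot: [-179.9, -39.9, -1.2]
ft_force: [-39.5, 1.5, 27.3]
finger_gap: 0.0
grip_force: 20.4
```

Run:
```python
from cam import *; from bench import r; import pickle
im=[]
for n in("side","top"):
    s=r.snapshot(n); pickle.dump(s,open(f"{n}4.pkl","wb")); im.append(s["pixels"])
cv2.imwrite("pics/flask.png",np.hstack([crop(im[0],300,220,95,110,4),crop(im[1],255,150,104,110,4)]))
```

```text
(no output)
```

View pics/flask.png

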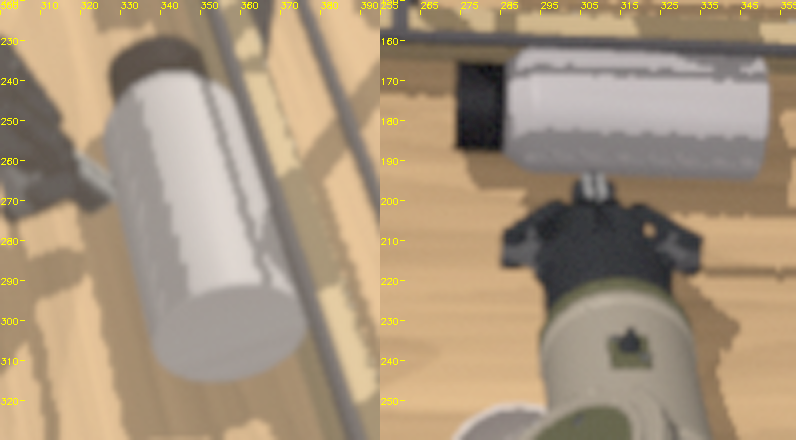

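The flask is now seated along the rail (top view, cap (274,176) to base (351,179)). The finger knuckles spread sideways in the top view (285–335), so I'll back off and turn the tool a quarter turn to keep them clear of the flask.

Request:
steer_hand(moves=[[0, 0, 0, -4, 0, -3.4, 0], [0, 0, 0, -15, 0, -12.5, 0], [0, 0, 0, -30, 0, -25, 0], [0, 0, 0, -42, 0, -35, 0], [0, 0, 0, -42, 0, -35, 0]], quiet=true)

```text
ok
```

Request:
steer_hand(moves=[[0, 0, -10, 0, 0, 0, 0], [0, 0, -20, 0, 0, 0, 0], [0, 0, -30, 0, 0, 0, 0], [0, 0, -40, 0, 0, 0, 0], [0, 0, -50, 0, 0, 0, 0], [0, 0, -60, 0, 0, 0, 0], [0, 0, -70, 0, 0, 0, 0], [0, 0, -80, 0, 0, 0, 0]], quiet=true)

```text
ok
```

Request:
steer_hand(moves=[[0, 0, -10, 0, 0, 0, 0], [0, 0, -10, 0, 0, 0, 0]])

```text
time: 19.58
tool_pos: [557.4, -88.8, 36.0]
tcp_rot: [139.9, -0.0, 88.8]
ft_force: [0.9, 0.1, -0.2]
finger_gap: -0.1
grip_force: 0.0
```

Run:
```python
from fit import *; from bench import r
sn=r.sense(); print(sn["joint_pos"].round(0)); M=R.from_euler('xyz',sn["tcp_rot"],degrees=True)
print(M.as_matrix().round(2))
for t in([555,-242,42],[652,-242,42]): print(M.inv().apply(np.array(t)-sn["tool_pos"]).round(1))
s=r.snapshot("top"); print(atz(s,400,203,46),atz(s,392,240,92),atz(s,351,179,42),atz(s,274,176.5,42))
```

```text
[-23. -15. 139.  39.  23. -54.]
[[ 0.02  0.77  0.64]
 [ 1.   -0.02 -0.01]
 [ 0.    0.64 -0.77]]
[-153.2    4.6   -4.1]
[-151.2   78.8   58.3]
[ 592.56416551 -332.26858843   46.        ] [ 490.4968919  -291.54648722   92.        ] [ 656.38518595 -204.6777142    42.        ] [ 6.60021292e+02 -5.23606693e-01  4.20000000e+01]
```

Run:
```python
from fit import *; from bench import r
sn=r.sense(); M=R.from_euler('xyz',sn["tcp_rot"],degrees=True)
for t in([565,-90,110],[575,-238,110],[652,-238,80],[652,-238,42]): print(M.inv().apply(np.array(t)-sn["tool_pos"]).round(1))
```

```text
[ -1.   53.7 -51.7]
[-148.7   64.2  -43.3]
[-146.9  103.8   29.2]
[-147.    79.4   58.3]
```

Request:
steer_hand(moves=[[0, 0, 0, 0, 25, -25, 0], [0, 0, 0, -1, 54, -52, 0], [0, 0, 0, -50, 57, -49, 0], [0, 0, 0, -100, 60, -46, 0], [0, 0, 0, -149, 64, -43, 0], [0, 0, 0, -148, 84, -7, 0], [0, 0, 0, -147, 104, 29, 0], [0, 0, 0, -147, 91, 44, 0]])

```text
time: 20.62
tool_pos: [654.3, -238.4, 60.9]
tcp_rot: [139.9, -0.1, 88.6]
ft_force: [-0.0, 0.8, 0.0]
finger_gap: 0.0
grip_force: 0.0
```

Request:
steer_hand(moves=[[0, 0, 0, 0, -6, 7, 0], [0, 0, 0, 0, -12, 14, 0], [0, 0, 0, 0, -12, 14, 0]])

```text
time: 21.0
tool_pos: [650.8, -237.3, 41.2]
tcp_rot: [140.0, -0.1, 88.8]
ft_force: [0.1, 1.1, -1.0]
finger_gap: 0.5
grip_force: 0.0
```

Run:
```python
from fit import *; from bench import r
sn=r.sense(); print(sn["joint_pos"].round(0)); M=R.from_euler('xyz',sn["tcp_rot"],degrees=True)
q=[703.3,-19.6,0,np.radians(-1.15)]
for y in(-205-12,-53-12-15,-44-12): 
    t=[658+.02*(y+120),y,42]; print(t,M.inv().apply(np.array(t)-sn["tool_pos"]).round(1))
```

```text
[-35.   8. 116.  47.  29. -71.]
[656.06, -217, 42] [20.4  4.2  2.5]
[658.8, -80, 42] [157.4   4.    2.5]
[659.28, -56, 42] [181.4   3.9   2.5]
```

Request:
steer_hand(moves=[[0, 0, 0, 6, 1, 1, 0], [0, 0, 0, 12, 2, 2, 0], [0, 0, 0, 17, 3, 2.5, 0], [0, 0, 0, 21, 3, 2.5, 0], [0, 0, 0, 26, 3, 2.5, 0], [0, 0, 0, 34, 3, 2.5, 0], [0, 0, 0, 43, 3, 2.5, 0], [0, 0, 0, 52, 3, 2.5, 0]])

```text
time: 22.0
tool_pos: [656.4, -185.3, 42.1]
tcp_rot: [140.0, 0.0, 88.8]
ft_force: [-0.6, -4.1, 1.9]
finger_gap: -0.1
grip_force: 0.0
```

Request:
steer_hand(moves=[[0, 0, 0, 9, 0, 0, 0], [0, 0, 0, 18, 0, 0, 0], [0, 0, 0, 27, 0, 0, 0], [0, 0, 0, 36, 0, 0, 0], [0, 0, 0, 45, 0, 0, 0], [0, 0, 0, 54, 0, 0, 0], [0, 0, 0, 61, 0, 0, 0], [0, 0, 0, 66, 0, 0, 0]])

```text
time: 23.0
tool_pos: [657.5, -118.9, 41.7]
tcp_rot: [140.0, -0.0, 88.8]
ft_force: [-1.3, -4.7, 0.5]
finger_gap: 0.2
grip_force: 0.0
```

Run:
```python
from cam import *; from bench import r; import pickle
im=[]
for n in("side","top"):
    s=r.snapshot(n); pickle.dump(s,open(f"{n}5.pkl","wb")); im.append(s["pixels"])
cv2.imwrite("pics/push.png",np.hstack([crop(im[0],290,150,95,140,4),crop(im[1],190,130,104,140,4)]))
```

```text
(no output)
```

View pics/push.png

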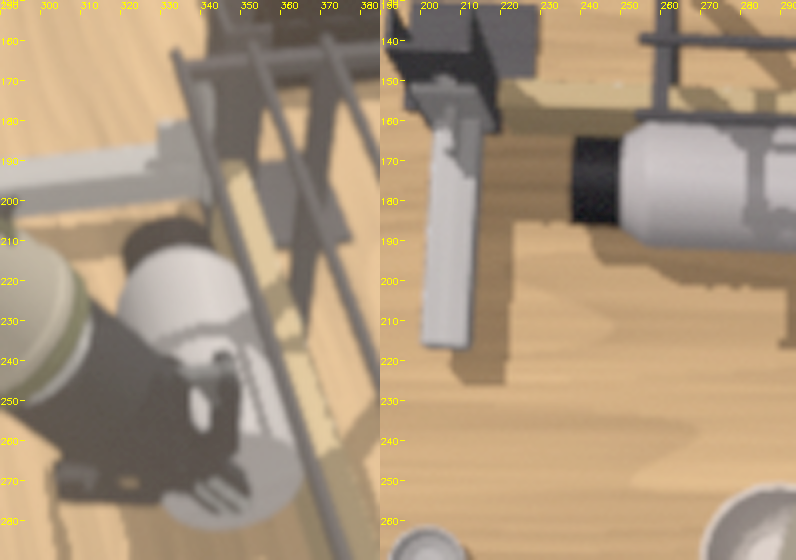

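The flask slides parallel to the rail with 4–5 N of push. The cap end is at (238,174) and the bracket's arm face at about (213,180) in the top view. About 60 mm remain.

Request:
steer_hand(moves=[[0, 0, 0, 8, 0, 0, 0], [0, 0, 0, 16, 0, 0, 0], [0, 0, 0, 24, 0, 0, 0], [0, 0, 0, 32, 0, 0, 0], [0, 0, 0, 40, 0, 0, 0], [0, 0, 0, 46, 0, 0, 0], [0, 0, 0, 50, 0, 0, 0], [0, 0, 0, 53, 0, 0, 0]])

```text
time: 24.1
tool_pos: [658.7, -66.3, 41.8]
tcp_rot: [140.0, 0.0, 88.8]
ft_force: [-0.7, -4.1, 0.4]
finger_gap: -0.3
grip_force: 0.0
```

Request:
steer_hand(moves=[[0, 0, 0, 1, 0, 0, 0], [0, 0, 0, 2, 0, 0, 0], [0, 0, 0, 3, 0, 0, 0], [0, 0, 0, 4, 0, 0, 0], [0, 0, 0, 4, 0, 0, 0]])

```text
time: 24.72
tool_pos: [658.8, -62.5, 41.8]
tcp_rot: [140.0, -0.0, 88.8]
ft_force: [-1.0, -3.0, 0.7]
finger_gap: 0.1
grip_force: 0.0
```

Run:
```python
from cam import *; from bench import r
s=r.snapshot("top"); im=s["pixels"]; cv2.imwrite("pics/n.png",im)
print(im[170:186:5,205:250].mean(2).astype(int).tolist())
```

```text
[[165, 160, 153, 127, 86, 80, 82, 82, 76, 62, 45, 26, 23, 21, 22, 23, 21, 22, 20, 22, 20, 19, 33, 91, 142, 158, 159, 159, 161, 168, 174, 173, 173, 173, 172, 172, 171, 170, 169, 168, 169, 168, 167, 168, 166], [163, 162, 163, 163, 157, 156, 151, 150, 124, 64, 40, 20, 14, 15, 15, 16, 15, 16, 16, 15, 14, 17, 36, 102, 145, 150, 151, 150, 151, 154, 156, 157, 156, 157, 157, 157, 157, 157, 158, 157, 157, 158, 158, 159, 159], [162, 161, 163, 160, 157, 154, 154, 146, 113, 61, 42, 12, 7, 9, 5, 6, 9, 10, 9, 7, 8, 9, 27, 85, 123, 129, 132, 133, 134, 132, 130, 128, 129, 128, 129, 129, 129, 130, 130, 130, 129, 130, 130, 131, 130], [160, 163, 161, 159, 154, 153, 152, 130, 83, 61, 58, 44, 33, 29, 29, 30, 28, 23, 23, 23, 23, 20, 21, 44, 71, 89, 98, 103, 106, 107, 103, 99, 99, 98, 99, 100, 100, 101, 102, 101, 101, 103, 103, 102, 102]]
```

Request:
steer_hand(moves=[[0, 0, 0, 1, 0, 0, 0], [0, 0, 0, 2, 0, 0, 0], [0, 0, 0, 3, 0, 0, 0], [0, 0, 0, 3, 0, 0, 0]])

```text
time: 25.28
tool_pos: [658.9, -59.4, 41.8]
tcp_rot: [140.0, -0.0, 88.8]
ft_force: [-1.2, -2.8, 0.6]
finger_gap: 0.1
grip_force: 0.0
```

Request:
steer_hand(moves=[[0, 0, 0, 0.7, 0, 0, 0], [0, 0, 0, 1.5, 0, 0, 0], [0, 0, 0, 2, 0, 0, 0], [0, 0, 0, 2, 0, 0, 0]])

```text
time: 25.78
tool_pos: [658.9, -57.5, 41.8]
tcp_rot: [140.0, -0.0, 88.8]
ft_force: [-1.6, -3.7, 0.5]
finger_gap: -0.0
grip_force: 0.0
```

Request:
steer_hand(moves=[[0, 0, 0, 0.7, 0, 0, 0], [0, 0, 0, 1.5, 0, 0, 0], [0, 0, 0, 1.5, 0, 0, 0], [0, 0, 0, 1.5, 0, 0, 0]])

```text
time: 26.28
tool_pos: [658.9, -56.0, 41.8]
tcp_rot: [140.0, -0.0, 88.8]
ft_force: [-0.7, -3.4, 0.9]
finger_gap: 0.0
grip_force: 0.0
```

Run:
```python
from cam import *; from bench import r; import pickle
im=[]
for n in("side","top"):
    s=r.snapshot(n); pickle.dump(s,open(f"{n}6.pkl","wb")); im.append(s["pixels"])
cv2.imwrite("pics/end.png",np.hstack([crop(im[0],290,150,95,140,4),crop(im[1],190,130,104,140,4)]))
```

```text
(no output)
```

View pics/end.png

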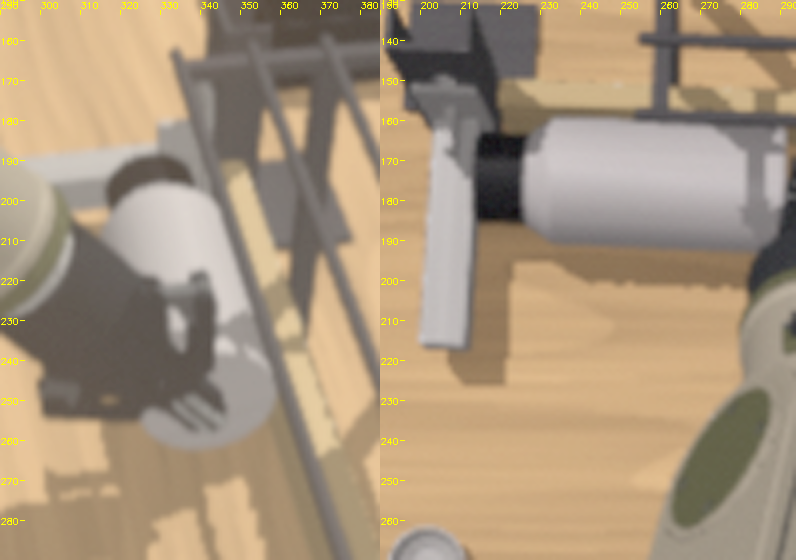

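The cap, with its left edge at about 214 in the top view, is at the arm's face (213–214). The bracket is unmoved and the flask is parallel. I'll creep to firm contact.

Request:
steer_hand(moves=[[0, 0, 0, 0.7, 0, 0, 0], [0, 0, 0, 1.5, 0, 0, 0], [0, 0, 0, 1.5, 0, 0, 0], [0, 0, 0, 1.5, 0, 0, 0]])

```text
time: 26.88
tool_pos: [659.0, -55.3, 41.8]
tcp_rot: [140.0, 0.0, 88.8]
ft_force: [-1.6, -7.9, 1.3]
finger_gap: 0.0
grip_force: 0.0
```

Contact is firm: 7.9 N, and it stopped 0.8 mm short of the command. Now I'll back off and withdraw along the tool axis.

Request:
steer_hand(moves=[[0, 0, 0, -3, 0, 0, 0], [0, 0, 0, -12, 0, 0, 0], [0, 0, 0, -25, 0, 0, 0], [0, 0, 0, -25, 0, -30, 0], [0, 0, 0, -25, 0, -70, 0], [0, 0, 0, -25, 0, -110, 0], [0, 0, 0, -25, 0, -150, 0], [0, 0, 0, -25, 0, -170, 0]])

```text
time: 27.88
tool_pos: [548.8, -77.0, 174.0]
tcp_rot: [139.9, 0.0, 88.9]
ft_force: [1.3, -0.6, 0.4]
finger_gap: -0.3
grip_force: 0.0
```

Request:
steer_hand(moves=[[0, 0, 0, -60, 0, 0, 0], [0, 0, 0, -110, 0, 0, 0], [0, 0, 0, -110, 0, 0, 0]])

```text
time: 28.25
tool_pos: [546.6, -190.5, 172.4]
tcp_rot: [140.0, 0.0, 88.6]
ft_force: [0.6, -0.1, -0.1]
finger_gap: -0.1
grip_force: 0.0
```

Run:
```python
from fit import *; from bench import r
im=[]
for n in("side","top"):
    s=r.snapshot(n); pickle.dump(s,open(f"{n}7.pkl","wb")); im.append(s["pixels"])
cv2.imwrite("pics/final.png",np.hstack([crop(im[0],290,140,100,140,4),crop(im[1],190,130,100,140,4)]))
```

```text
(no output)
```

View pics/final.png

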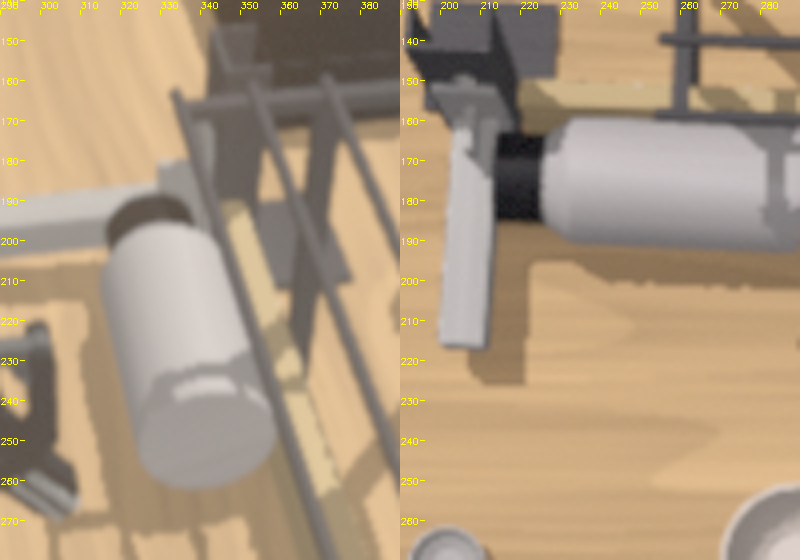

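The cap (214,174) rests at the arm's face, the bracket is still square, and the flask lies along the rail. Before handing in, I'll check the numbers.

Run:
```python
from fit import *; from bench import r
s=pickle.load(open("top7.pkl","rb")); q=np.array([703.3,-19.6,np.radians(-1.15)])
def rl(P): c,n=np.cos(q[2]),np.sin(q[2]); d=P[:2]-q[:2]; return (c*d[0]+n*d[1],-n*d[0]+c*d[1])
old=pickle.load(open("top4.pkl","rb"))
g=s["pixels"].astype(int)
for u in(220,235,250,265): 
    k=g[150:205,u].mean(1) if 0 else g[150:205,u]; sat=(k.max(1)-k.min(1)); print(u,[150+i for i in range(55) if sat[i]<30][:1],[150+i for i in range(55) if sat[i]<30][-1:])
print(rl(atz(s,214,174.3,42)), rl(atz(s,235,175.5,42)), rl(atz(old,274,176.5,42)))
```

```text
220 [157] [185]
235 [158] [190]
250 [159] [191]
265 [158] [191]
(np.float64(-42.99083451100027), np.float64(176.53477652757434)) (np.float64(-44.42549456329566), np.float64(121.00846574544684)) (np.float64(-43.65285297301092), np.float64(18.203949886957275))
```

The flask axis is 43–44 mm from the rail face and the cap is at about 176 mm along it, within about 1.5 mm of the arm face at 175. The bracket is locked, so I'm handing in.

```bash
python3 -c "
from bench import r
print(r.hand_in())"
```

```text
the job is handed in; nothing more can be done
None
```

I locked the bracket home in the upright and pushed the flask along the rail until its cap rests on the bracket's arm and its side lies against the rail; the job was handed in at about 28 s, and the hand-in gave no verdict.

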